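# Hook and seat a stacking tote

### The arm

A 7-joint arm with a two-finger parallel gripper is mounted at the origin on the work surface; the furniture and walls round the work are solid. World frame = base frame: x ahead of the robot, y to its left, z up, the work surface at z = 0. Lengths are in m, angles in rad, forces in N, time in s.
With the tool pointing down it reaches from about 0.425 to 0.925 m from the base axis. Payload 6.8 kg.
Tool frame: the origin (TCP) lies midway between the tips of the shut fingers; the grasp point (between the pads) lies bot.grip_point_offset behind it (bot.grip_point_offset is the distance from the TCP to the grasp point, in m); z points along the fingers, y is the line along which they close (so a half turn about z gives the same grasp; the last joint's range is limited). The gripper opens to 85 mm and grips with 20 to 120 N. Pads are 22 mm wide; open, the fingers measure 114 mm over their backs; the gripper's body (76 mm by 85 mm) begins 54 mm behind the grasp point. The pads swing forward as they close: fully open they stand 13 mm farther back than shut.
Start: joints at [-1.445, 0.477, 0.022, 1.555, -0.011, 1.109, -0.083], TCP at [0.156, 0.657, 0.231] pointing down, gripper open.
Joint ranges: [-2.96, 2.96], [-0.34, 2.1], [-1.41, 1.46], [0.24, 2.44], [-1.37, 4.51], [0.17, 1.92], [-2.96, 2.96]. Speed limits (rad/s): [2.39, 2.39, 3.14, 3.14, 3.14, 3.14, 3.14].

### API

Orientations are given as a unit quaternion [w, x, y, z].
In Python, from station import get_obs, cams, job, bot gives the robot as it stands.
- The arm moves only by the tool arm_command, never from a script. Its argument "rows" is a list that holds one entry, the list of rows, each a list of 5 numbers: the finger opening in mm, from 0 to 85.4, then the shift along the world's x, y, z in units of 60 mm (1.0 is 60 mm), then the turn about the world's z in units of 0.08 rad (1.0 is 0.08 rad). In form: [[[grip, x, y, z, turn], ...]]. A call has exactly 10 rows; each row shifts and turns the commanded pose from where the row before left it; what a row does not reach is not made up. A row lasts 1/8 s, in which the tool goes at most 62.5 mm and 10.7 degrees, less where a joint would pass 70% of its speed; a pose out of reach is approached as far as the arm can. A call with a number of a shift or a turn outside -1 to 1 is refused whole. A call with a gripper value outside its range is refused whole. The fingers move at their own pace and stop on an object; "newtons" is the grip in N (left out, the last holds). Time passes only in rows, so rows that do not move let the fingers close, or fill a call up. It gives the time, the measured TCP pose, the force, the opening and the grip force at its end, in the units of the state.
- get_obs(): the state, without advancing time (a new reading comes with each control period).
- cams.read_camera(name): name is "scene" or "top" or "wrist"; returns the picture (400x640x3 uint8, red, green, blue); there is no depth.
- cams.camera_params(name): a dict with "K" (3x3 intrinsics, pixels), "k1" (the pictures are not rectified: a ray, as slopes to the right and down, at radius r is drawn at 1 + k1 r^2 times it, then the intrinsics apply), "extrinsics" (4x4, takes a point from camera to world coordinates). Camera axes: x right, y down, z forward; pixel columns grow to the right and rows downward; lengths in m; the calibration is good to about 2 mm. A picture is of the moment at which its call begins: read the wrist's pose just before it. camera_params takes no time and is no camera call; for the wrist camera it gives the pose at the moment of the call.
- job.hand_in(): hands the job in; it is judged then, once.
The state is a dict: "t": time; "q": joint angles; "joint_vel": joint speeds; "joint_torque": joint torques, N m; "eef_pos": TCP position; "tool_rot": TCP orientation; "contact_force": force on the tool from outside, world axes, zero at the start; "torque": the same for the moment, N m; "gripper_width": opening from 0.0 (shut) to 1.0 (fully open); "grasp_force": force on a finger pad.
Only numpy, scipy, OpenCV 4.12 (cv2) and the standard library are available. Lean on these libraries where they do the work, as an engineer would, in place of code of your own. Each camera call takes 0.05 s, during which the arm holds its last target. There are 200 camera calls.

### The job

Pick up the loaded stacking tote by its swinging handle and stack it on the base tote bolted to the bench: hook its two tongues under the base's two lugs, then let it down so that all four feet drop inside the base's rim and it sits flat, fully home, and let go. Keep the box in the tote, do not slam or force the totes together, and leave the tape roll and the blue pack between them alone.

Things in the scene. Friction and masses are not known exactly. Their poses are not given: they have to be found in the camera images.
- base_tote: Empty open grey tote bolted to the bench, 196 (x) x 110 (y) mm, rim 55 mm high. Origin: centre of its underside, on the bench; x along its length towards the lug end, z up. Inner faces: front wall x=-89, side walls y=+-49. A flat ledge flush with the rim runs from x=42 to 101; the two lugs stand on it.
- lugs (a point): On the base tote, midway between its two hooked lugs, at rim height, in line with the inner faces of their end stops (base x=94, z=55); axes as the base's. The lugs are open towards -x. Each has a lip 13.5 to 18.5 mm above the rim that overhangs the ledge from base x=83 to 101, and spans |y|=18 to 54.5, with an outer cheek whose inner face is at |y|=48.5.
- tote: Loose grey stacking tote, body 160 (x) x 110 (y) x 56 mm, wall 4, floor 5, 0.32 kg plus load. Origin: centre of the body's underside, 26 mm above the foot tips; x to the tongue end, z up. The handle pivots at x=0, z=66. Fully home: axes parallel to the base's, underside on its rim (origin at base z=55, y=0, x=-12 to -18).
- tote_floor (a point): The same point and axes as tote. Four tapered feet stand 26 mm down from the underside: front pair x=-71 to -53, rear pair x=15 to 33, all at |y|=30 to 46. A small white and red box, 50x62x45 mm, about 0.25 to 0.45 kg, lies loose on the tote's floor, somewhat towards the tongue end; where exactly is not given.
- tongues (a point): On the tote, midway between the tips of its two tongues, level with their undersides (tote x=106, y=0, z=0); axes as the tote's. The tongues are 7 mm thick, level with the underside, and stick out from x=80 to 106 at |y|=21 to 45 (the last 8 mm: |y|=24 to 42).
- handle (a point): Centre of the black grip bar of the tote's handle: 14 mm thick (tote x), 80 mm long (tote y), 18 mm tall, 54 mm above the pivot. Upright at the start. It turns about the tote's y axis, 40 degrees each way, with slight friction and damping: lifted, the tote hangs tongue end down by roughly 10 to 25 degrees, more or less as its load lies.
- tape: Bystander: roll of white tape lying flat, 86 mm across, 37 mm high; origin at the centre of its underside.
- blue_pack: Bystander: small blue carton, 47x58x46 mm; origin at the centre of its underside.

How it is judged:
At the end, for the whole second after the job is handed in: The tote rests on the base: underside within 3 mm of the rim's height, level to 0.03 rad, within 6 mm of the base's centre line, tongue tips 87 to 96.5 mm along the base's x (4 mm or more under the lips), at rest and let go, the base bearing over 4.8 N (tote with its box; empty it weighs 3.6 N) (x of tongues in the frame of base_tote between 0.087 and 0.0965 m and y of tote_floor in the frame of base_tote between -0.006 and 0.006 m and z of tote_floor in the frame of base_tote between 0.052 and 0.058 m and angle between the z axis of tote and the z axis of base_tote, either way round below 0.03 rad and linear speed of tote below 0.01 m/s and contact force between tote and base_tote above 4.8 N); the robot touches nothing.
It fails at once if the totes are slammed or forced together (over 70 N) (contact force between tote and base_tote above 70 N).
It fails at once if the tape roll is disturbed (distance of tape from where it was at the start of the episode above 0.03 m).
It fails at once if the blue pack is disturbed (distance of blue_pack from where it was at the start of the episode above 0.03 m).
It also fails if it takes over 54 s, if anything falls off the work surface, if the arm or the gripper's body presses on something with over 40 N, if the wrist force passes 120 N, or if a joint passes its speed limit or range.

## Working session

There is one attempt and no reset: what is moved stays moved. The work goes in short steps, Python scripts to look and compute and a tool call to move; the robot and the scene stay as the last step left them, time stands still between calls to the robot, and variables do not carry over. Pictures are saved under pics/ and viewed, at most 14 in all, crops included, and the job is handed in when it is done.

Besides the shell and the picture viewer there is one more tool, called after "Request:" as a command line: name --argument value ..., lists and objects as JSON in quotes. arm_command: Moves the arm, as the interface text tells. Its arguments: {"type":"object","properties":{"rows":{"type":"array"},"newtons":{"type":"number"}},"required":["rows"]}

```bash
mkdir -p pics; cat > h.py <<'E'
import numpy as np, cv2
from station import get_obs, cams, job, bot
def snap(n,f=None):
    p=cams.camera_params(n); im=cams.read_camera(n)
    if f: cv2.imwrite('pics/'+f,cv2.cvtColor(im,cv2.COLOR_RGB2BGR))
    return im,p
def ray(p,uv):
    K=np.array(p['K']);E=np.array(p['extrinsics'])
    d=np.array([(uv[0]-K[0,2])/K[0,0],(uv[1]-K[1,2])/K[1,1]]);s=d.copy()
    for _ in range(30): s=d/(1+p['k1']*(s@s))
    return E[:3,3],E[:3,:3]@np.array([s[0],s[1],1])
def atz(p,uv,z):
    o,d=ray(p,uv); return o+d*(z-o[2])/d[2]
def proj(p,X):
    K=np.array(p['K']);E=np.array(p['extrinsics'])
    c=E[:3,:3].T@(np.array(X)-E[:3,3]); s=c[:2]/c[2]; s=s*(1+p['k1']*(s@s))
    return K[0,0]*s[0]+K[0,2],K[1,1]*s[1]+K[1,2]
E
python3 - <<'E'
from h import *
o=get_obs();print(o['t'],o['eef_pos'],o['tool_rot'],bot.grip_point_offset)
for n in('scene','top'):
    im,p=snap(n,n+'0.png');print(n,np.array(p['extrinsics']).round(3).tolist(),np.array(p['K']).round(1).tolist(),p['k1'])
E
```

```text
0.0 [0.15627334 0.6560526  0.23032817] [-5.08032949e-05  1.16636735e-01  9.93174226e-01 -9.08975787e-04] 0.0187
scene [[0.703, -0.534, 0.469, -0.108], [-0.711, -0.511, 0.483, -0.495], [-0.019, -0.673, -0.739, 0.988], [0.0, 0.0, 0.0, 1.0]] [[424.0, 0.0, 314.3], [0.0, 424.0, 200.3], [0.0, 0.0, 1.0]] -0.09385543136069471
top [[0.006, -0.994, 0.109, 0.265], [-1.0, -0.004, 0.012, 0.051], [-0.012, -0.109, -0.994, 1.456], [0.0, 0.0, 0.0, 1.0]] [[492.1, 0.0, 320.9], [0.0, 492.1, 197.2], [0.0, 0.0, 1.0]] -0.15325050530264694
```

View pics/top0.png

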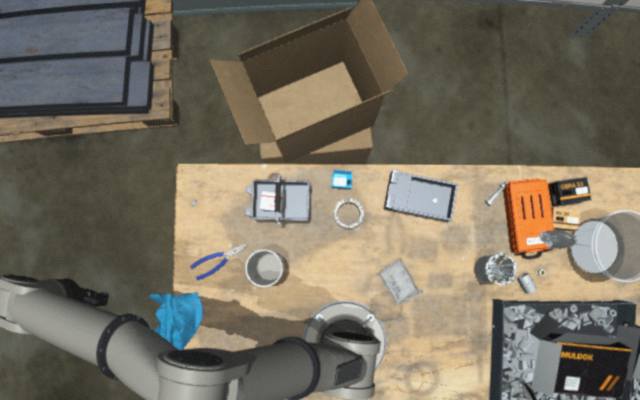

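View pics/scene0.png

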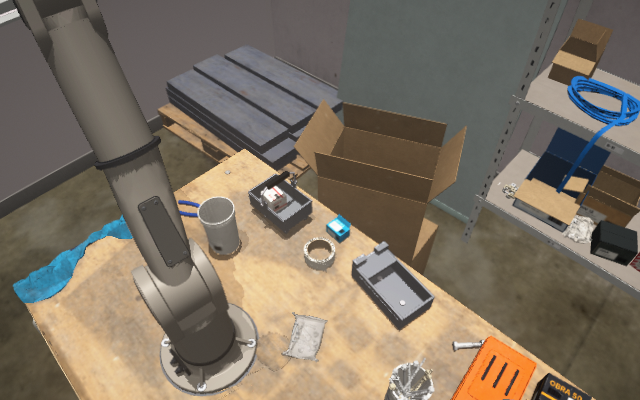

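Top view: the tote is around (281,201) with its tongues to the left at (250,200). The base is around (422,195) with its lug end to the left at (393,185). The tape is at (349,213) and the blue pack at (342,180). I'll enlarge both totes.

```bash
python3 - <<'E'
import cv2,numpy as np
a=cv2.imread('pics/top0.png')
f=lambda c:cv2.resize(c,None,fx=8,fy=8,interpolation=cv2.INTER_CUBIC)
cv2.imwrite('pics/c.png',np.vstack([f(a[168:230,240:320])[:296*1+0:1] if 0 else cv2.resize(a[170:230,240:340],(800,480))[:0],cv2.resize(a[172:226,242:322],(440,297),interpolation=2)]) if 0 else np.hstack([cv2.resize(a[165:229,240:320],None,fx=5,fy=5,interpolation=2),cv2.resize(a[165:229,382:462],None,fx=5,fy=5,interpolation=2)]))
E
```

```text
(no output)
```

View pics/c.png

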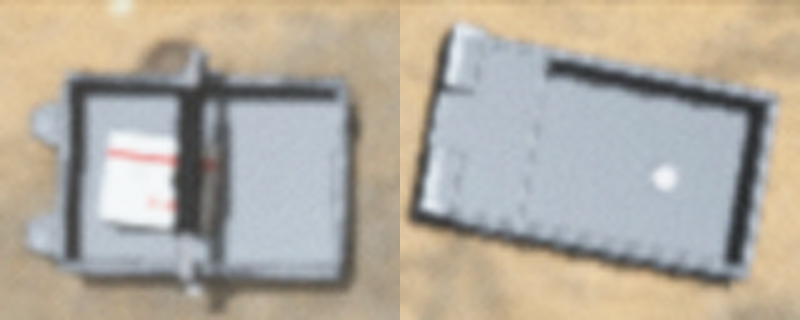

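```bash
cat >> h.py <<'E'
from scipy.optimize import least_squares
def fit(p,pts,uv,z0,x0):
    pts=np.array(pts)/1000.;uv=np.array(uv)
    def X(v):
        c,s=np.cos(v[2]),np.sin(v[2])
        return np.c_[v[0]+c*pts[:,0]-s*pts[:,1],v[1]+s*pts[:,0]+c*pts[:,1],z0+pts[:,2]]
    r=least_squares(lambda v:(np.array([proj(p,q) for q in X(v)])-uv).ravel(),x0)
    return r.x,r.fun.reshape(-1,2)
E
python3 - <<'E'
from h import *
p=cams.camera_params('top')
L=lambda a:np.array(a)/5+[240,165]
R=lambda a:(np.array(a)-[400,0])/5+[382,165]
print(fit(p,[(80,55,56),(80,-55,56),(-80,-55,56),(-80,55,56)],L([(62,270),(68,78),(350,80),(345,275)]),.026,[.6,.2,1.57]))
print(fit(p,[(-98,-55,55),(-98,55,55),(101,-54.5,73.5),(83,-54.5,73.5)],R([(775,97),(742,278),(455,22),(482,38)]),0,[.6,-.2,1.57]))
for uv,z in(((349,213),.037),((342,180),.046)): print(atz(p,uv,z))
E
```

```text
(array([0.406864  , 0.17981219, 1.56107619]), array([[-0.06982095,  0.12916456],
       [-0.09168818, -0.24934953],
       [-0.06952292,  0.07904295],
       [ 0.22708027,  0.0356961 ]]))
(array([ 0.42262647, -0.22151367,  1.37373123]), array([[ 0.86337943,  0.06237929],
       [ 0.99729449,  1.04374583],
       [-1.29122875,  0.40631398],
       [-0.51293046, -1.53349488]]))
[ 0.37484149 -0.01287111  0.037     ]
[0.46977654 0.00774948 0.046     ]
```

Request:
arm_command --rows '[[[85,0.42,-0.8,0.08,0.28],[85,0.42,-0.8,0.08,0.28],[85,0.42,-0.8,0.08,0.28],[85,0.42,-0.8,0.08,0.28],[85,0.42,-0.8,0.08,0.28],[85,0.42,-0.8,0.08,0.28],[85,0.42,-0.8,0.08,0.28],[85,0.42,-0.8,0.08,0.28],[85,0.42,-0.8,0.08,0.28],[85,0.42,-0.8,0.08,0.28]]]' --newtons 60

```text
t: 1.35
eef_pos: [0.4087, 0.1749, 0.2794]
tool_rot: [-0.0, 0.004, 1.0, 0.0]
contact_force: [0.5, 0.2, 0.9]
gripper_width: 1.001
grasp_force: 0.0
```

```bash
python3 - <<'E'
from h import *
o=get_obs();print(o['t'],o['eef_pos'],o['tool_rot'])
im,p=snap('wrist','w1.png');print(np.array(p['extrinsics']).round(4).tolist(),np.array(p['K']).round(1).tolist(),p['k1'])
o=get_obs();print(o['t'],o['eef_pos'],np.abs(o['joint_vel']).max())
E
```

```text
1.35 [0.40873678 0.17485373 0.27938189] [-5.20227104e-05  4.49493485e-03  9.99989892e-01  8.96923598e-05]
[[0.0092, 0.9579, 0.2869, 0.336], [1.0, -0.0088, -0.0027, 0.1754], [-0.0001, 0.2869, -0.9579, 0.4226], [0.0, 0.0, 0.0, 1.0]] [[343.4, 0.0, 319.5], [0.0, 343.4, 198.9], [0.0, 0.0, 1.0]] -0.06518716999346227
1.4 [0.41201685 0.16794863 0.28010563] 0.21272086391635972
```

View pics/w1.png

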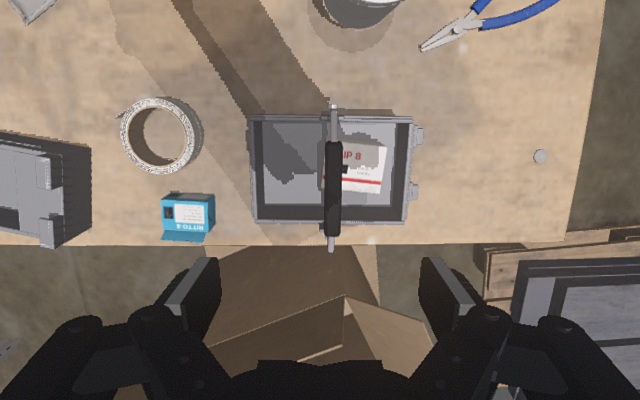

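Wrist view: the grip bar's top runs from (333,142) to (331,237), the tote's rim corners are near (251,117), (411,118), (407,221) and (253,219), and the blue pack is at (187,215).

```bash
python3 - <<'E'
from h import *
p=cams.camera_params('wrist'); print(np.array(p['extrinsics'])[:3,3], get_obs()['eef_pos'])
# picture pose: as printed
p['extrinsics']=np.array([[0.0092,0.9579,0.2869,0.336],[1,-0.0088,-0.0027,0.1754],[-0.0001,0.2869,-0.9579,0.4226],[0,0,0,1]])
for z in(.146,.155): print(atz(p,(333,142),z),atz(p,(331,237),z))
print(fit(p,[(80,55,56),(80,-55,56),(-80,-55,56),(-80,55,56)],[(411,118),(407,221),(253,219),(251,117)],.026,[.41,.18,1.56]))
p=cams.camera_params('wrist')
E
```

```text
[0.33897543 0.16939906 0.42313626] [0.41201685 0.16794863 0.28010563]
[0.37127285 0.1858657  0.146     ] [0.45354346 0.1842829  0.146     ]
[0.37012514 0.18552517 0.155     ] [0.44971884 0.18399387 0.155     ]
(array([0.40874872, 0.1859049 , 1.5552709 ]), array([[ 2.56486019, -1.58373123],
       [-1.88347212,  1.50251857],
       [ 1.24462832,  2.64457901],
       [-1.96935441, -1.82847206]]))
```

Request:
arm_command --rows '[[[85,0.03,0.12,0,0],[85,0,0,-0.42,0],[85,0,0,-0.42,0],[85,0,0,-0.42,0],[85,0,0,-0.42,0],[85,0,0,-0.42,0],[85,0,0,-0.42,0],[85,0,0,0,0],[85,0,0,0,0],[85,0,0,0,0]]]'

```text
t: 2.65
eef_pos: [0.4107, 0.1846, 0.1291]
tool_rot: [0.001, 0.005, 1.0, 0.001]
contact_force: [-1.0, -0.3, -0.9]
gripper_width: 0.997
grasp_force: 0.0
```

Request:
arm_command --rows '[[[10,0,0,0,0],[5,0,0,0,0],[5,0,0,0,0],[5,0,0,0,0],[5,0,0,0,0],[5,0,0,0,0],[5,0,0,0,0],[5,0,0,0,0],[5,0,0,0,0],[5,0,0,0,0]]]' --newtons 80

```text
t: 3.9
eef_pos: [0.4104, 0.1843, 0.1284]
tool_rot: [0.0, 0.005, 1.0, 0.0]
contact_force: [-0.8, 3.2, 4.7]
gripper_width: 0.149
grasp_force: 79.0
```

Request:
arm_command --rows '[[[5,0,0,0.1,0],[5,0,0,0.2,0],[5,0,0,0.3,0],[5,0,0,0.3,0],[5,0,0,0.3,0],[5,0,0,0.3,0],[5,0,0,0.3,0],[5,0,0,0.3,0],[5,0,0,0.2,0],[5,0,0,0.1,0]]]'

```text
t: 5.15
eef_pos: [0.41, 0.1835, 0.2725]
tool_rot: [-0.0, 0.005, 1.0, -0.0]
contact_force: [0.1, 0.8, -6.6]
gripper_width: 0.151
grasp_force: 78.2
```

```bash
python3 - <<'E'
from h import *
o=get_obs();print(o['t'],o['eef_pos'],o['contact_force'],o['torque'])
im,p=snap('wrist','w2.png');im2,q=snap('scene','s2.png')
a=cv2.imread('pics/w2.png')[60:330,100:540]; b=cv2.imread('pics/s2.png')[100:300,180:480]
cv2.imwrite('pics/c2.png',cv2.resize(np.vstack([cv2.resize(a[:,:],(600,0) if 0 else (540,331)),cv2.resize(b,(540,269) if 0 else (540,269))]),(540,600)))
E
```

```text
5.15 [0.41002705 0.18348736 0.27248314] [ 0.09441747  0.8312588  -6.55703324] [-0.01575746  0.00087464  0.04741084]
```

View pics/c2.png

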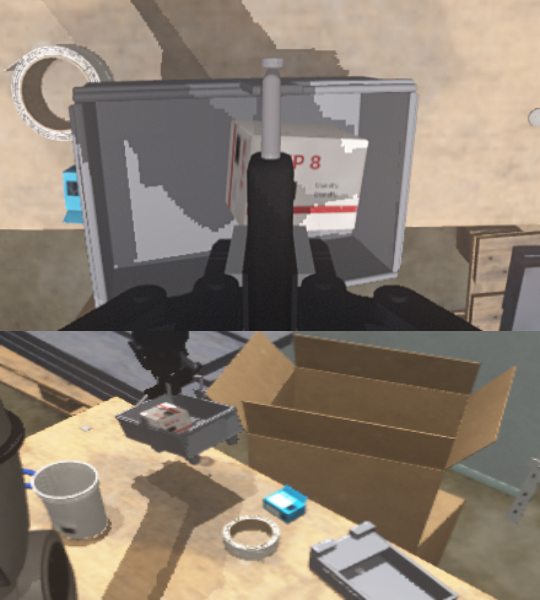

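Request:
arm_command --rows '[[[5,0.05,-0.1,0,-0.2],[5,0.07,-0.2,0,-0.3],[5,0.08,-0.25,0,-0.3],[5,0.1,-0.25,0,-0.3],[5,0.1,-0.25,0,-0.4],[5,0.05,-0.25,0,-0.4],[5,0.05,-0.15,0,-0.3],[5,0,-0.1,0,-0.1],[5,0,0,0,0],[5,0,0,0,0]]]'

```text
t: 6.5
eef_pos: [0.4401, 0.0915, 0.2721]
tool_rot: [-0.0, 0.096, 0.995, 0.0]
contact_force: [0.1, -0.3, -7.1]
gripper_width: 0.153
grasp_force: 78.2
```

```bash
python3 - <<'E'
from h import *
import pickle
o=get_obs();print(o['t'],o['eef_pos'],o['tool_rot'],o['contact_force'])
im,p=snap('wrist','w3.png');pickle.dump((p,o['eef_pos'],o['tool_rot']),open('w3.pkl','wb'))
a=cv2.imread('pics/w3.png')
cv2.imwrite('pics/c3.png',np.vstack([cv2.resize(a[100:290,0:180],(540,570),interpolation=2)]))
cv2.imwrite('pics/c3.png',np.hstack([cv2.resize(a[80:260,0:160],None,fx=3,fy=3,interpolation=2),cv2.resize(a[:,140:460],None,fx=1,fy=1)[:360].repeat(1,0) if 0 else cv2.copyMakeBorder(a[:,140:460],0,140,0,0,cv2.BORDER_CONSTANT)]))
E
```

```text
6.5 [0.4400504  0.09145306 0.2721018 ] [-5.08509274e-05  9.62271908e-02  9.95359385e-01  1.41818438e-04] [ 0.09351203 -0.32835689 -7.09511881]
```

View pics/c3.png

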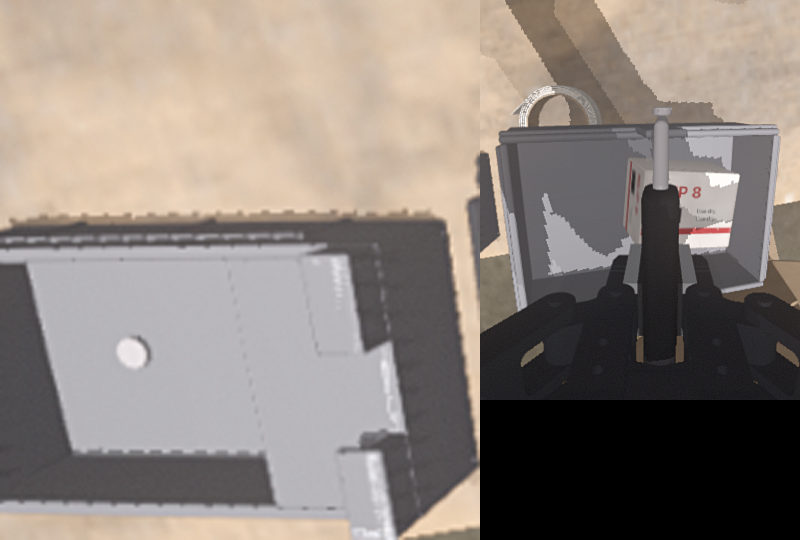

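Wrist view, crop ×3 with offset (0,80):
- **+y lug, lip top:** corners at (302,255), (348,253), (362,352) and (318,354).
- **−y lug:** inner corners at (338,452) and (382,448).
- **Ledge edge:** ends at (228,258) and (273,504).
- **Tote rim corners, right half:** (498,130), (778,128) and (765,283).

```bash
cat > m.py <<'E'
from h import *
import pickle
p,e,r=pickle.load(open('w3.pkl','rb'))
C=lambda a:np.array(a)/3+[0,80]
pts=[(83,54.5,73.5),(101,54.5,73.5),(101,18,73.5),(83,18,73.5),(83,-18,73.5),(101,-18,73.5),(42,49,55),(42,-49,55)]
uv=C([(302,255),(348,253),(362,352),(318,354),(338,452),(382,448),(228,258),(273,504)])
v,f=fit(p,pts,uv,0,[.42,-.22,1.37]);print(v.round(4));print(f.round(1).tolist())
# tote tilt
def tp(e,v,P):  # v: dx,dy,yaw,theta
    c,s=np.cos(v[3]),np.sin(v[3]);q=np.array(P,float)-[0,0,66]
    X=np.array([c*q[0]+s*q[2],q[1],-s*q[0]+c*q[2]])/1000
    y=v[2];return np.array([e[0]+v[0]+np.cos(y)*X[0]-np.sin(y)*X[1],e[1]+v[1]+np.sin(y)*X[0]+np.cos(y)*X[1],e[2]-.0364+X[2]])
def tilt(p,e,uv,P,x0):
    g=lambda v:np.r_[(np.array([proj(p,tp(e,v,q)) for q in P])-uv).ravel(),v[:2]*300]
    r=least_squares(g,x0);return r.x,r.fun
if __name__=='__main__':
    uv=np.array([(498,130),(778,128),(765,283)])-[340,0]
    v,f=tilt(p,e,uv,[(-80,55,56),(80,55,56),(80,-55,56)],[0,0,1.37,.25]);print(v.round(4),np.degrees(v[3]));print(f.round(1))
    print('tool yaw',np.pi/2-2*np.arcsin(r[1]))
E
python3 m.py
```

```text
[ 0.4259 -0.2228  1.3731]
[[-0.7, -0.6], [0.4, 0.0], [1.2, 0.9], [-0.2, 0.1], [-1.2, -1.1], [-0.2, 0.5], [-0.1, 0.3], [1.0, -0.2]]
[-1.3000e-03  1.4000e-03  1.3656e+00  3.2100e-01] 18.389732897410802
[ 0.1  1.2  2.  -1.9 -2.5  0.6 -0.4  0.4]
tool yaw 1.378043689983838
```

Request:
arm_command --rows '[[[5,0,-0.1,0,0],[5,0,-0.2,0,0],[5,0,-0.3,0,0],[5,0,-0.35,0,0],[5,0,-0.35,0,0],[5,0,-0.35,0,0],[5,0,-0.35,0,0],[5,0,-0.35,0,0],[5,0,-0.35,0,0],[5,0,-0.3,0,0]]]'

```text
t: 7.8
eef_pos: [0.4396, -0.0915, 0.2722]
tool_rot: [0.0, 0.098, 0.995, -0.0]
contact_force: [0.2, -0.3, -7.4]
gripper_width: 0.146
grasp_force: 78.2
```

Request:
arm_command --rows '[[[5,-0.04,-0.35,0,0],[5,-0.04,-0.35,0,0],[5,-0.04,-0.35,0,0],[5,-0.04,-0.35,0,0],[5,-0.04,-0.3,0,0],[5,-0.04,-0.25,0,0],[5,0,-0.2,0,-0.05],[5,0,-0.1,0,0],[5,0,-0.06,0,0],[5,0,0,0,0]]]'

```text
t: 9.05
eef_pos: [0.4258, -0.2276, 0.2721]
tool_rot: [-0.0, 0.099, 0.995, 0.0]
contact_force: [0.6, -0.5, -7.8]
gripper_width: 0.147
grasp_force: 78.2
```

Request:
arm_command --rows '[[[5,0,0,0,0],[5,0,0,0,0],[5,0,0,0,0],[5,0,0,0,0],[5,0,0,0,0],[5,0,0,0,0],[5,0,0,0,0],[5,0,0,0,0],[5,0,0,0,0],[5,0,0,0,0]]]'

```text
t: 10.3
eef_pos: [0.4258, -0.2277, 0.2721]
tool_rot: [-0.0, 0.099, 0.995, 0.0]
contact_force: [-0.0, -0.0, -8.4]
gripper_width: 0.147
grasp_force: 78.2
```

```bash
python3 - <<'E'
from h import *
import pickle
o=get_obs();print(o['t'],o['eef_pos'],o['tool_rot'],o['contact_force'])
im,p=snap('wrist','w4.png');pickle.dump((p,o['eef_pos'],o['tool_rot']),open('w4.pkl','wb'))
im2,q=snap('scene','s4.png')
a=cv2.imread('pics/w4.png');b=cv2.imread('pics/s4.png')
cv2.imwrite('pics/c4.png',np.hstack([a[:,140:460],cv2.resize(b[210:343,330:490],(480,400),interpolation=2)]))
E
```

```text
10.3 [ 0.42579649 -0.22772789  0.27210953] [-8.75539515e-06  9.87405863e-02  9.95113208e-01  1.48896020e-05] [-4.22814940e-02 -3.57686589e-03 -8.40258263e+00]
```

View pics/c4.png

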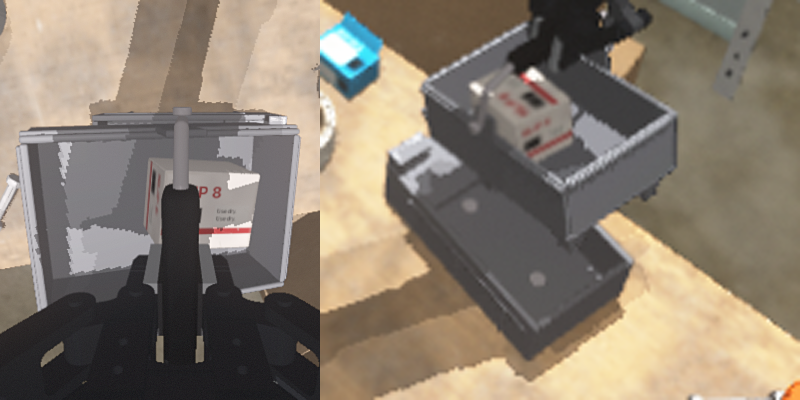

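The tote hangs at the same tilt (corners (158,131), (439,128), (427,283)), over the base and clear of the lugs. Next I'll go down in front of the lips.

Request:
arm_command --rows '[[[5,0,-0.03,-0.1,0],[5,0,0,-0.2,0],[5,0,0,-0.2,0],[5,0,0,-0.2,0],[5,0,0,-0.2,0],[5,0,0,-0.15,0],[5,0,0,-0.1,0],[5,0,0,-0.05,0],[5,0,0,0,0],[5,0,0,0,0]]]'

```text
t: 11.65
eef_pos: [0.426, -0.2297, 0.2004]
tool_rot: [0.0, 0.099, 0.995, -0.0]
contact_force: [0.2, -0.1, -7.9]
gripper_width: 0.146
grasp_force: 78.2
```

Request:
arm_command --rows '[[[5,0,0,-0.03,0],[5,0,0,-0.03,0],[5,0,0,-0.03,0],[5,0,0,-0.03,0],[5,0,0,-0.03,0],[5,0,0,0,0],[5,0,0,0,0],[5,0,0,0,0],[5,0,0,0,0],[5,0,0,0,0]]]'

```text
t: 12.9
eef_pos: [0.4258, -0.2295, 0.1911]
tool_rot: [0.0, 0.099, 0.995, 0.0]
contact_force: [-0.9, 0.1, -7.8]
gripper_width: 0.146
grasp_force: 78.2
```

Request:
arm_command --rows '[[[5,-0.01,-0.04,-0.02,0],[5,0,0,-0.02,0],[5,0,0,-0.02,0],[5,0,0,-0.02,0],[5,0,0,-0.02,0],[5,0,0,-0.02,0],[5,0,0,-0.02,0],[5,0,0,0,0],[5,0,0,0,0],[5,0,0,0,0]]]'

```text
t: 14.15
eef_pos: [0.4252, -0.2319, 0.1827]
tool_rot: [0.0, 0.099, 0.995, 0.0]
contact_force: [-0.2, 0.4, -7.3]
gripper_width: 0.148
grasp_force: 78.3
```

```bash
python3 - <<'E'
from h import *
import pickle
o=get_obs();print(o['t'],o['eef_pos'],o['tool_rot'],o['contact_force'])
im,p=snap('wrist','w5.png');pickle.dump((p,o['eef_pos'],o['tool_rot']),open('w5.pkl','wb'))
im2,q=snap('scene','s5.png')
a=cv2.imread('pics/w5.png');b=cv2.imread('pics/s5.png')
cv2.imwrite('pics/c5.png',np.hstack([a[:,140:460],cv2.resize(b[220:320,340:460],(480,400),interpolation=2)]))
E
```

```text
14.15 [ 0.4252006  -0.2319237   0.18272966] [7.08384395e-06 9.87218823e-02 9.95115063e-01 1.92747981e-05] [-0.19081297  0.37130938 -7.27280119]
```

View pics/c5.png

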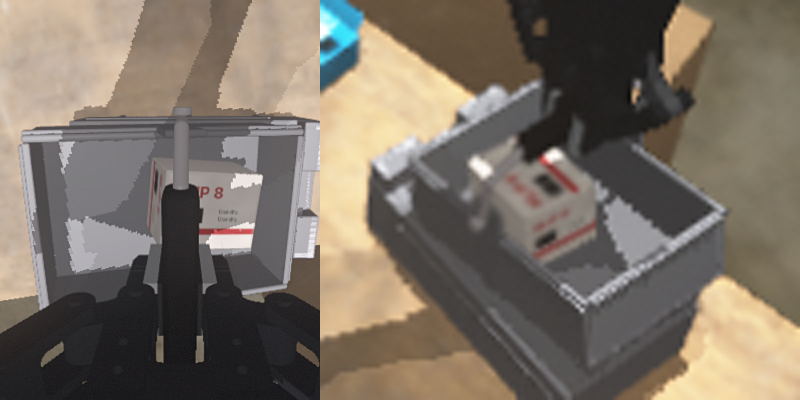

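The tilt has decreased, so the tips are on the ledge. The rim corners are now (160,131), (443,127) and (431,287), with the lugs visible to the right at u≈445–465. Checking the tilt and lateral fit.

```bash
python3 - <<'E'
from m import *
for f,uv in(('w4.pkl',[(158,131),(439,128),(427,283)]),('w5.pkl',[(160,131),(443,127),(431,287)])):
    p,e,r=pickle.load(open(f,'rb'))
    v,g=tilt(p,e,np.array(uv),[(-80,55,56),(80,55,56),(80,-55,56)],[0,0,1.37,.25]);print(v.round(4),np.degrees(v[3]),g.round(1))
B=lambda P:np.array([.4259+np.cos(1.3733)*P[0]-np.sin(1.3733)*P[1],-.2228+np.sin(1.3733)*P[0]+np.cos(1.3733)*P[1],P[2]])
for P in[(83,54.5,73.5),(83,18,73.5),(83,-18,73.5),(101,54.5,73.5),(101,18,73.5),(101,-18,73.5)]: print(P,np.round(proj(p,B(np.array(P)/1000)),1))
a=cv2.imread('pics/w5.png');cv2.imwrite('pics/c6.png',cv2.resize(a[100:300,400:520],None,fx=3,fy=3,interpolation=2))
E
```

```text
[ 0.4259 -0.2228  1.3731]
[[-0.7, -0.6], [0.4, 0.0], [1.2, 0.9], [-0.2, 0.1], [-1.2, -1.1], [-0.2, 0.5], [-0.1, 0.3], [1.0, -0.2]]
[-1.100e-03  1.400e-03  1.367e+00  3.069e-01] 17.586064248373905 [ 0.3  1.3  2.  -2.4 -2.7  1.  -0.3  0.4]
[-1.2000e-03  9.0000e-04  1.3725e+00  2.4390e-01] 13.973997389548304 [-0.4  1.2  2.5 -1.3 -2.3 -0.  -0.4  0.3]
(83, 54.5, 73.5) [446.2 121.8]
(83, 18, 73.5) [441.5 171. ]
(83, -18, 73.5) [436.9 216. ]
(101, 54.5, 73.5) [470.3 122.1]
(101, 18, 73.5) [464.8 171.1]
(101, -18, 73.5) [459.4 215.9]
```

View pics/c6.png

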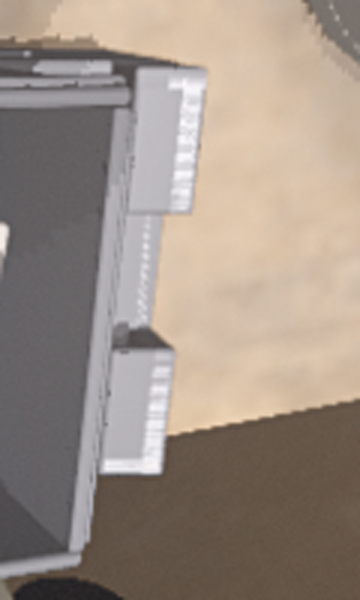

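Base corners agree with the prediction within about 1 mm, and the lateral error is about 0. I'll slide the tongues 16 mm in under the lips.

Request:
arm_command --rows '[[[5,0,0.03,0,0],[5,0.01,0.03,0,0],[5,0.01,0.03,0,0],[5,0.01,0.03,0,0],[5,0,0.03,0,0],[5,0.01,0.03,0,0],[5,0.01,0.03,0,0],[5,0,0.03,0,0],[5,0,0.02,0,0],[5,0,0,0,0]]]'

```text
t: 15.5
eef_pos: [0.4285, -0.2171, 0.1831]
tool_rot: [0.001, 0.099, 0.995, -0.0]
contact_force: [-0.4, -3.0, -4.2]
gripper_width: 0.15
grasp_force: 78.7
```

```bash
python3 - <<'E'
from h import *
import pickle
o=get_obs();print(o['t'],o['eef_pos'],o['tool_rot'],o['contact_force'])
im,p=snap('wrist','w6.png');pickle.dump((p,o['eef_pos'],o['tool_rot']),open('w6.pkl','wb'))
a=cv2.imread('pics/w6.png')
cv2.imwrite('pics/c7.png',np.hstack([a[100:300,140:540]]).repeat(2,0).repeat(2,1))
E
```

```text
15.5 [ 0.42849637 -0.21705086  0.18309706] [ 5.35430443e-04  9.88897699e-02  9.95098147e-01 -4.51364602e-04] [-0.36492627 -3.04572715 -4.21070486]
```

View pics/c7.png

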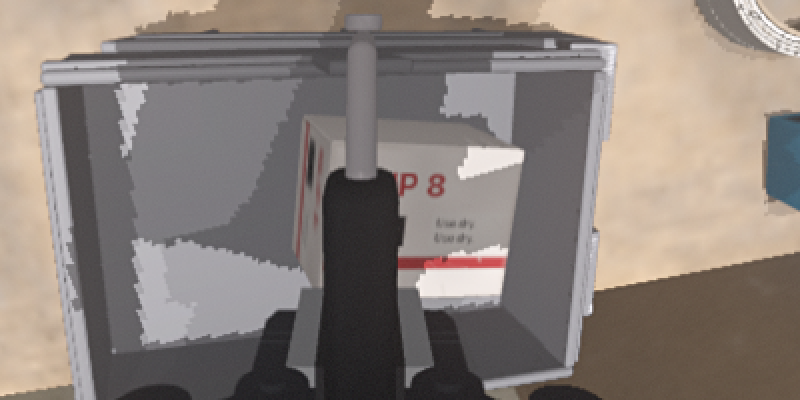

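The box still sits in the tote and the tongues are covered by the lips. The −3 N along the base's axis shows the tips at the end stops. Next I'll lower the first part of the arc, to about 8° of tilt.

Request:
arm_command --rows '[[[5,-0.003,-0.016,-0.018,0],[5,-0.003,-0.016,-0.018,0],[5,-0.003,-0.016,-0.018,0],[5,-0.003,-0.016,-0.018,0],[5,-0.003,-0.016,-0.018,0],[5,-0.003,-0.016,-0.018,0],[5,-0.003,-0.016,-0.018,0],[5,-0.003,-0.016,-0.018,0],[5,-0.003,-0.016,-0.018,0],[5,-0.003,-0.016,-0.018,0]]]'

```text
t: 16.8
eef_pos: [0.4265, -0.2266, 0.172]
tool_rot: [0.0, 0.099, 0.995, -0.0]
contact_force: [0.2, -4.1, -2.3]
gripper_width: 0.149
grasp_force: 78.9
```

```bash
python3 - <<'E'
from m import *
for f,uv in(('w6.pkl',[(161,132.5),(447,130),(427.5,289)]),):
    p,e,r=pickle.load(open(f,'rb'))
    v,g=tilt(p,e,np.array(uv),[(-80,55,56),(80,55,56),(80,-55,56)],[0,0,1.37,.25]);print(v.round(4),np.degrees(v[3]),g.round(1))
o=get_obs();print(o['t'],o['eef_pos'],o['contact_force'])
im,p=snap('wrist','w7.png');im,q=snap('scene','s7.png')
a=cv2.imread('pics/w7.png');b=cv2.imread('pics/s7.png')
cv2.imwrite('pics/c8.png',np.hstack([a[90:390,140:460],cv2.resize(b[220:320,340:460],(360,300),interpolation=2)]))
E
```

```text
[ 0.4259 -0.2228  1.3731]
[[-0.7, -0.6], [0.4, 0.0], [1.2, 0.9], [-0.2, 0.1], [-1.2, -1.1], [-0.2, 0.5], [-0.1, 0.3], [1.0, -0.2]]
[1.0000e-04 8.0000e-04 1.3583e+00 2.4710e-01] 14.156993297827169 [ 0.4  0.  -0.5 -0.6 -0.1  0.6  0.   0.2]
16.8 [ 0.42650111 -0.22661927  0.17199696] [ 0.2086496  -4.14183987 -2.26578266]
```

View pics/c8.png

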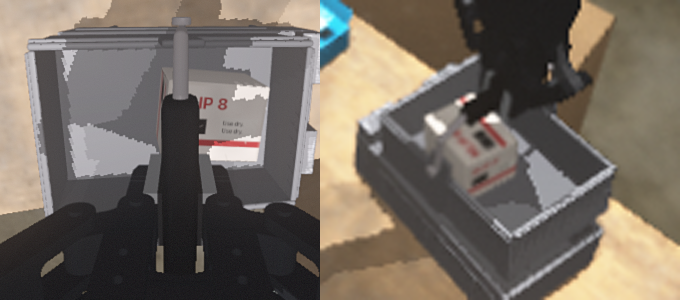

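Feet are entering the basin and the load is gentle (about 4 N on the stop). Continuing, with a slight back-off.

Request:
arm_command --rows '[[[5,-0.01,-0.02,-0.01,0],[5,-0.005,-0.013,-0.015,0],[5,-0.005,-0.013,-0.015,0],[5,-0.004,-0.013,-0.018,0],[5,-0.003,-0.013,-0.018,0],[5,-0.003,-0.013,-0.018,0],[5,-0.003,-0.013,-0.018,0],[5,-0.003,-0.013,-0.018,0],[5,-0.003,-0.013,-0.018,0],[5,-0.003,-0.013,-0.018,0]]]'

```text
t: 18.15
eef_pos: [0.4237, -0.2339, 0.1617]
tool_rot: [-0.0, 0.099, 0.995, 0.0]
contact_force: [1.0, -1.6, -6.1]
gripper_width: 0.145
grasp_force: 78.4
```

Request:
arm_command --rows '[[[5,-0.002,-0.009,-0.015,0],[5,-0.002,-0.009,-0.015,0],[5,-0.002,-0.009,-0.015,0],[5,-0.002,-0.009,-0.015,0],[5,-0.002,-0.008,-0.012,0],[5,0,0,0,0],[5,0,0,0,0],[5,0,0,0,0],[5,0,0,0,0],[5,0,0,0,0]]]'

```text
t: 19.4
eef_pos: [0.4231, -0.2367, 0.1575]
tool_rot: [-0.0, 0.099, 0.995, 0.0]
contact_force: [0.2, 1.5, -5.9]
gripper_width: 0.147
grasp_force: 78.4
```

```bash
python3 - <<'E'
from h import *
o=get_obs();print(o['t'],o['eef_pos'],o['contact_force'])
im,p=snap('wrist','w8.png');im,q=snap('scene','s8.png')
b=cv2.imread('pics/s8.png');a=cv2.imread('pics/w8.png')
cv2.imwrite('pics/c9.png',np.hstack([a[90:390,140:460],cv2.resize(b[220:320,340:460],(480,400),interpolation=2)[:300]]) if 0 else cv2.resize(b[225:325,340:460],(720,600),interpolation=2))
E
```

```text
19.4 [ 0.42314833 -0.23671105  0.15754003] [ 0.18035463  1.46553458 -5.94209043]
```

View pics/c9.png

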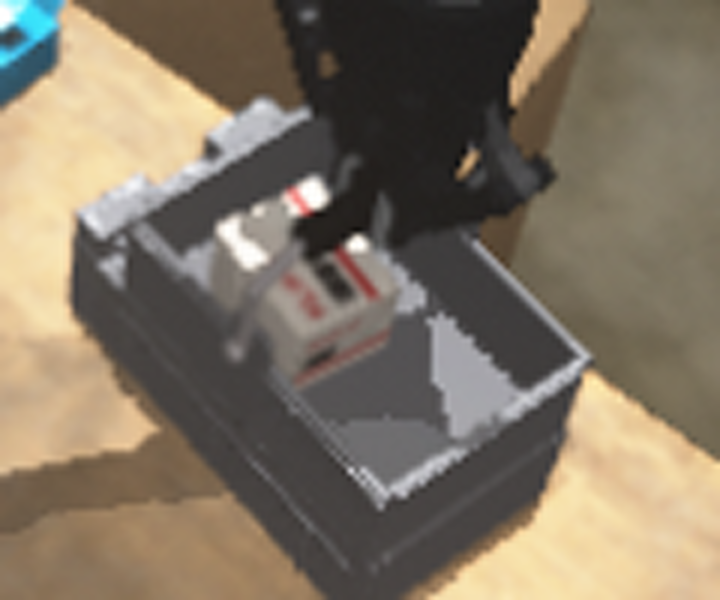

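Nearly home: the tote lies parallel to the base with a thin seam all round, but the tool still carries about 6 N. I'll lower further until the load is off.

Request:
arm_command --rows '[[[5,0,0,-0.01,0],[5,0,0,-0.01,0],[5,0,0,-0.01,0],[5,0,0,-0.01,0],[5,0,0,0,0],[5,0,0,0,0],[5,0,0,0,0],[5,0,0,0,0],[5,0,0,0,0],[5,0,0,0,0]]]'

```text
t: 20.75
eef_pos: [0.4233, -0.2371, 0.1573]
tool_rot: [0.0, 0.099, 0.995, 0.001]
contact_force: [-9.3, 6.2, 23.3]
gripper_width: 0.145
grasp_force: 82.9
```

Request:
arm_command --rows '[[[5,0,0,0.01,0],[5,0,0,0.01,0],[5,0,0,0.005,0],[5,0,0,0,0],[5,0,0,0,0],[5,0,0,0,0],[5,0,0,0,0],[5,0,0,0,0],[5,0,0,0,0],[5,0,0,0,0]]]' --newtons 20

```text
t: 22.0
eef_pos: [0.4232, -0.237, 0.1574]
tool_rot: [0.0, 0.099, 0.995, 0.0]
contact_force: [-4.4, 3.4, 8.4]
gripper_width: 0.149
grasp_force: 80.4
```

Request:
arm_command --rows '[[[20,0,0,0,0],[30,0,0,0,0],[45,0,0,0,0],[60,0,0,0,0],[75,0,0,0,0],[85,0,0,0,0],[85,0,0,0,0],[85,0,0,0,0],[85,0,0,0,0],[85,0,0,0,0]]]'

```text
t: 23.25
eef_pos: [0.4232, -0.2368, 0.1567]
tool_rot: [0.0, 0.099, 0.995, 0.0]
contact_force: [-0.2, 0.3, -0.0]
gripper_width: 0.998
grasp_force: 0.0
```

Request:
arm_command --rows '[[[85,0,0,0.1,0],[85,0,0,0.2,0],[85,0,0,0.3,0],[85,0,0,0.3,0],[85,0,0,0.3,0],[85,0,0,0.3,0],[85,0,0,0.3,0],[85,0,0,0.2,0],[85,0,0,0,0],[85,0,0,0,0]]]'

```text
t: 24.5
eef_pos: [0.4229, -0.2366, 0.2763]
tool_rot: [-0.0, 0.099, 0.995, 0.0]
contact_force: [-0.8, 0.3, -0.5]
gripper_width: 0.995
grasp_force: 0.0
```

```bash
python3 - <<'E'
from h import *
import pickle
o=get_obs();print(o['t'],o['eef_pos'],o['contact_force'])
im,p=snap('wrist','w9.png');pickle.dump((p,o['eef_pos'],o['tool_rot']),open('w9.pkl','wb'))
B=lambda P:np.array([.4259+np.cos(1.3733)*P[0]-np.sin(1.3733)*P[1],-.2228+np.sin(1.3733)*P[0]+np.cos(1.3733)*P[1],P[2]])
for P in[(80,55),(80,-55),(-80,-55),(-80,55)]: print(P,np.round(proj(p,B(np.array([P[0]-14,P[1],111])/1000)),1))
a=cv2.imread('pics/w9.png');cv2.imwrite('pics/c10.png',cv2.resize(a[80:330,170:490],(768,600),interpolation=2))
E
```

```text
24.5 [ 0.4229346  -0.23660358  0.27629013] [-0.84002065  0.29279137 -0.48239573]
(80, 55) [410.3 118.2]
(80, -55) [402.1 234. ]
(-80, -55) [237.4 234.1]
(-80, 55) [229.1 118.2]
```

View pics/c10.png

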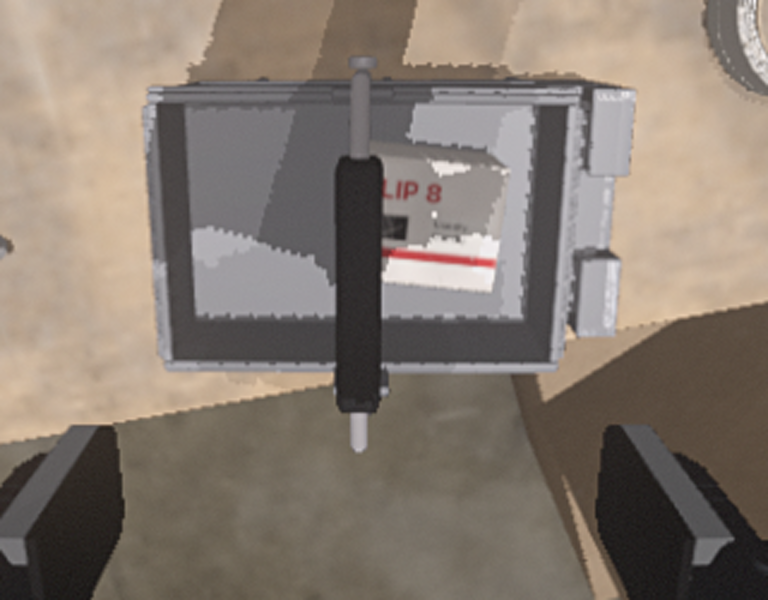

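The tote sits level. Its rim corners at (412,119), (402,233), (239,233) and (232,121) match the fully-home prediction within 1–3 px, and the box is inside and the gripper is clear.

```bash
python3 -c "
from station import job
print(job.hand_in())"
```

```text
the job is handed in; nothing more can be done
None
```

I stacked the tote on the base with its tongues under the lugs, level and seated, with the box inside and the gripper clear; I handed the job in at about 24.6 s, and the hand-in gave no verdict.

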